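# Count to the third gap and push the stock bin home

## Robot

A 7-joint arm with a two-finger parallel gripper is mounted at the origin on the work surface. World frame = base frame: x ahead of the robot, y to its left, z up, the work surface at z = 0. Lengths are in m, angles in rad, forces in N, time in s.
With the tool pointing down it reaches from about 0.425 to 0.825 m from the base axis. Payload 3.6 kg.
Tool frame: the origin (TCP) lies between the finger pads; the fingertips stand 17 mm ahead of it and the grasp point (between the pads) lies 2 mm behind it; z points along the fingers, y is the direction in which the jaws open and shut (so a half turn about z gives the same grasp; the last joint's range is limited). The gripper opens to 93 mm and grips with 3 to 60 N. Pads are 15 mm wide; open, the fingers measure 128 mm over their backs; the gripper's body (75 mm by 188 mm) begins 65 mm behind the grasp point.
Start: joints at [-1.321, 0.615, -0.013, 1.423, 0.008, 1.103, -0.04], TCP at [0.178, 0.625, 0.236] pointing down, gripper open.
Joint ranges: [-3.12, 3.12], [-0.3, 2.06], [-1.34, 1.32], [0.26, 2.42], [-1.36, 4.5], [0.01, 1.98], [-2.84, 2.84]. Speed limits (rad/s): [2.79, 2.79, 3.14, 3.14, 3.14, 3.14, 3.14].

## Interface

Orientations are given as a unit quaternion [w, x, y, z].
In Python, from cell import telemetry, cams, job gives the robot as it stands.
- The arm moves only by the tool move_arm, never from a script. Its argument "deltas" is a list of rows, each an object of numbers: "tx", "ty", "tz": the shift along the tool's x, y, z in mm; "roll": the turn about the tool's z in degrees. A call has exactly 8 rows; each row shifts and turns the commanded pose from where the row before left it, along the tool's axes as they then stand; what a row does not reach is not made up. A row lasts 1/12 s, in which the tool goes at most 41.7 mm and 7.16 degrees, less where a joint would pass 70% of its speed; a pose out of reach is approached as far as the arm can. A call is refused whole if a number of a shift passes 41.7 or a number of a turn 7.16, either way. A call with a gripper value outside its range is refused whole. "grip" is the opening, from 0 (shut) to 1 (fully open), set as the call begins (left out, the last holds). The fingers move at their own pace and stop on an object; "grip_force" is the grip in N (left out, the last holds). Time passes only in rows, so rows that do not move let the fingers close, or fill a call up. It gives the time, the measured TCP pose, the force and the opening at its end, in the units of the state.
- telemetry.get_state(): the state, without advancing time (a new reading comes with each control period).
- cams.grab_frame(name): name is "scene" or "top"; returns the picture (384x512x3 uint8, blue, green, red); there is no depth.
- cams.calibration(name): a dict with "fx", "fy", "cx", "cy" (pixels), "R" (3x3) and "t" (3): a world point X has camera coordinates R X + t. Camera axes: x right, y down, z forward; pixel columns grow to the right and rows downward; lengths in m; the calibration is good to about 2 mm. A picture is of the moment at which its call begins. calibration takes no time and is no camera call.
- job.finish_job(): hands the job in, once; it reports no verdict.
The state is a dict: "time": time; "qpos": joint angles; "dq": joint speeds; "joint_efforts": joint torques, N m; "tool_pos": TCP position; "ee_rot": TCP orientation; "wrist_force": force on the tool from outside, world axes, zero at the start; "torque": the same for the moment, N m; "opening": opening from 0.0 (shut) to 1.0 (fully open).
Only numpy, scipy, OpenCV 4.12 (cv2) and the standard library are available. Lean on these libraries where they do the work, as an engineer would, in place of code of your own. Each camera call takes 0.05 s, during which the arm holds its last target. There are 200 camera calls.

## Task

On the storeroom's divider rack, count the gaps with a fingertip along the rear rail: begin at the end with the tall capped post, touch the white plate of the first gap, then the second, then the third, and no plate beyond it. Then push the blue bin that stands on the table in front of the rack into that third gap until it is fully home against the back. Only touch and push: never lift the bin, leave the other things where they are, and finish clear of everything.

Things in the scene. Friction and masses are not known exactly. Their poses are not given: they have to be found in the camera images.
- rack: Fixed grey steel divider rack. Origin: on the table, middle of the line of the fins' front edges; x points into the gaps (away from the robot), y left along the rack, z up. Seven upright fins, 4 mm thick, 45 mm high, from x = 0 to 70 mm, at y = -180 to 180 mm every 60 mm. Six gaps between them, 56 mm clear, open in front and on top, the table as floor; centres at y = +-30, +-90, +-150 mm.
- rail (a point): Middle of the top of the rack's rear rail: 82 mm behind the fins' front edges, 60 mm above the table. The rail runs along the rack's y, 364 mm long, 24 mm wide (rack x = 70 to 94 mm), on top of the back plate, whose face closes the gaps at rack x = 70 mm.
- tall_post: Fixed square steel post, 16 mm wide, 108 mm high, with a round cap of 30 mm diameter, at one end of the rear rail: at x = 82 mm and y = +200 or -200 mm of the rack. Counting starts at this end: the first gap is the one next to it. Origin at its foot.
- short_post: Fixed square steel post without a cap, 16 mm wide, 60 mm high, at the other end of the rail. Origin at its foot.
- plate_a: Fixed blank white plate on the rear rail behind the gap that is leftmost, 22 mm deep (x) by 40 mm along the rail (y), 3 mm thick; 20 mm of bare rail between neighbouring plates. Origin: middle of its upper face, 63 mm above the table, at x = 82 mm, y = 150 mm of the rack. It does not yield; a light touch from above counts, sliding or tapping.
- plate_b: Fixed blank white plate on the rear rail behind the gap that is second from the left, 22 mm deep (x) by 40 mm along the rail (y), 3 mm thick; 20 mm of bare rail between neighbouring plates. Origin: middle of its upper face, 63 mm above the table, at x = 82 mm, y = 90 mm of the rack. It does not yield; a light touch from above counts, sliding or tapping.
- plate_c: Fixed blank white plate on the rear rail behind the gap that is third from the left, 22 mm deep (x) by 40 mm along the rail (y), 3 mm thick; 20 mm of bare rail between neighbouring plates. Origin: middle of its upper face, 63 mm above the table, at x = 82 mm, y = 30 mm of the rack. It does not yield; a light touch from above counts, sliding or tapping.
- plate_d: Fixed blank white plate on the rear rail behind the gap that is third from the right, 22 mm deep (x) by 40 mm along the rail (y), 3 mm thick; 20 mm of bare rail between neighbouring plates. Origin: middle of its upper face, 63 mm above the table, at x = 82 mm, y = -30 mm of the rack. It does not yield; a light touch from above counts, sliding or tapping.
- plate_e: Fixed blank white plate on the rear rail behind the gap that is second from the right, 22 mm deep (x) by 40 mm along the rail (y), 3 mm thick; 20 mm of bare rail between neighbouring plates. Origin: middle of its upper face, 63 mm above the table, at x = 82 mm, y = -90 mm of the rack. It does not yield; a light touch from above counts, sliding or tapping.
- plate_f: Fixed blank white plate on the rear rail behind the gap that is rightmost, 22 mm deep (x) by 40 mm along the rail (y), 3 mm thick; 20 mm of bare rail between neighbouring plates. Origin: middle of its upper face, 63 mm above the table, at x = 82 mm, y = -150 mm of the rack. It does not yield; a light touch from above counts, sliding or tapping.
- bin: Loose open blue plastic bin standing alone on the table before the rack, 80 mm long (x), 46 mm wide (y), about 0.16 kg; walls 40 mm high, the one facing the robot 30 mm. Origin: centre of its underside; x points from the low wall to the rack. It slides on the table. Fully home, its far wall meets the back plate and its low wall stands 10 mm out in front of the fins.
- end_bin_left: A like blue bin, already home in the leftmost gap; stays there. Origin: centre of its underside.
- end_bin_right: A like blue bin, already home in the rightmost gap; stays there. Origin: centre of its underside.
- tin: Upright metal can, 52 mm diameter, 110 mm high, left of the work; not part of the job. Origin: centre of its underside.
- tape_roll: Cardboard roll lying flat, 90 mm diameter, 24 mm high, right of the work; not part of the job. Origin: centre of its underside.
There are look-alikes about, which are no part of the job. What is shaped like the tall_post but red or turquoise is not meant.

How it is judged:
On the way, in this order (a step that is already met when the one before it is completed fails the run):
1. a fingertip touches the plate of the first gap, next to the tall post (((y of tall_post in the frame of rack above 0 m and contact force between the fingers and plate_a above 0.3 N) or (y of tall_post in the frame of rack below 0 m and contact force between the fingers and plate_f above 0.3 N))), for 0.04 s.
2. then the plate of the second gap (((y of tall_post in the frame of rack above 0 m and contact force between the fingers and plate_b above 0.3 N) or (y of tall_post in the frame of rack below 0 m and contact force between the fingers and plate_e above 0.3 N))), for 0.04 s.
3. then the plate of the third gap (((y of tall_post in the frame of rack above 0 m and contact force between the fingers and plate_c above 0.3 N) or (y of tall_post in the frame of rack below 0 m and contact force between the fingers and plate_d above 0.3 N))), for 0.04 s.
4. then the bin is pushed fully home into the third gap (((y of tall_post in the frame of rack above 0 m and y of bin in the frame of rack between 0.022 and 0.038 m) or (y of tall_post in the frame of rack below 0 m and y of bin in the frame of rack between -0.038 and -0.022 m)) and x of bin in the frame of rack above 0.023 m and angle between the x axis of bin and the x axis of rack, either way round below 0.15 rad and angle between bin's own z axis and vertical below 0.1 rad and height (world z) of bin below 0.006 m), for 0.2 s.
At the end, for the whole second after the job is handed in: The bin stands upright on the table in the third gap counted from the tall post (within 8 mm of the gap's middle, within 0.15 rad of the rack's direction), its end wall within 7 mm of the back plate, at rest (all of step 4 and linear speed of bin below 0.01 m/s); the robot touches nothing.
It fails at once if the bin is lifted more than 12 mm off the table or tipped (height (world z) of bin above 0.012 m or angle between bin's own z axis and vertical above 0.4 rad).
It fails at once if a plate beyond the third gap is touched ((y of tall_post in the frame of rack above 0 m and (contact force between the fingers and plate_d above 0.5 N or contact force between the fingers and plate_e above 0.5 N or contact force between the fingers and plate_f above 0.5 N)) or (y of tall_post in the frame of rack below 0 m and (contact force between the fingers and plate_a above 0.5 N or contact force between the fingers and plate_b above 0.5 N or contact force between the fingers and plate_c above 0.5 N))).
It fails at once if another bin, the tin or the tape roll is moved more than 15 mm or tipped (distance of any of end_bin_left, end_bin_right, tin, tape_roll from where it was at the start of the episode above 0.015 m or angle between tin's own z axis and vertical above 0.3 rad).
It also fails if it takes over 61 s, if anything falls off the work surface, if the arm or the gripper's body presses on something with over 40 N, if the wrist force passes 120 N, or if a joint passes its speed limit or range.

## Working session

There is one attempt and no reset: what is moved stays moved. The work goes in short steps, Python scripts to look and compute and a tool call to move; the robot and the scene stay as the last step left them, time stands still between calls to the robot, and variables do not carry over. Pictures are saved under pics/ and viewed, on a budget of 10 in all, crops included, one or two more only if the job needs it, and the job is handed in when it is done.

Besides the shell and the picture viewer there is one more tool, called after "Emit:" by a JSON object that holds its "fn" and its "kwargs". move_arm: Moves the arm, as the interface text tells. Its arguments: {"type":"object","properties":{"deltas":{"type":"array"},"grip":{"type":"number"},"grip_force":{"type":"number"}},"required":["deltas"]}

```bash
mkdir -p pics; ls; python3 - <<'E'
from cell import telemetry, cams
import cv2
s=telemetry.get_state();print(s)
for n in("scene","top"):
    cv2.imwrite(f"pics/{n}0.png",cams.grab_frame(n));print(n,cams.calibration(n))
E
```

```text
pics
{'time': 0.0, 'qpos': array([-1.32052352,  0.61588417, -0.01262038,  1.42485   ,  0.00811642,
        1.10343073, -0.04038416]), 'dq': array([ 0.00114671, -0.0003104 ,  0.00203217, -0.00114261,  0.00145225,
       -0.00098478, -0.00018396]), 'joint_efforts': array([-4.14663637e-04, -4.58931684e+01,  2.09100950e-01, -1.65741259e+01,
       -6.10169861e-02,  2.06285989e-02,  2.32262291e-04]), 'tool_pos': array([0.17740522, 0.62455404, 0.23452009]), 'ee_rot': array([-1.49993380e-04,  1.37899106e-01,  9.90445479e-01, -1.25193358e-03]), 'wrist_force': array([ 0.20841532, -0.49832735, -0.1241494 ]), 'torque': array([-0.00545784, -0.01510079,  0.01176944]), 'opening': 1.000378271042573}
scene {'fx': 453.10931421126867, 'fy': 453.10931421126867, 'cx': 256.1596233935333, 'cy': 178.749885372519, 'R': array([[-0.37714675,  0.9260616 , -0.01304754],
       [ 0.67801483,  0.26647572, -0.68504495],
       [-0.63091697, -0.2672089 , -0.72838395]]), 't': array([ 0.23970955, -0.34925469,  1.60966232])}
top {'fx': 453.7933377974493, 'fy': 453.7933377974493, 'cx': 255.3129053276754, 'cy': 193.84501926334636, 'R': array([[ 0.00733702, -0.99994992, -0.00680604],
       [-0.99273205, -0.00646612, -0.12017179],
       [ 0.12012177,  0.00763827, -0.99272978]]), 't': array([0.01408055, 0.58661398, 1.1927539 ])}
```

View pics/scene0.png

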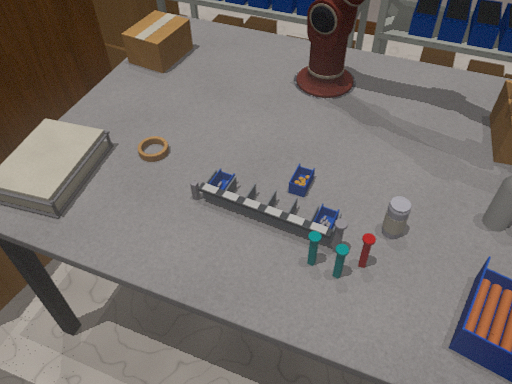

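View pics/top0.png

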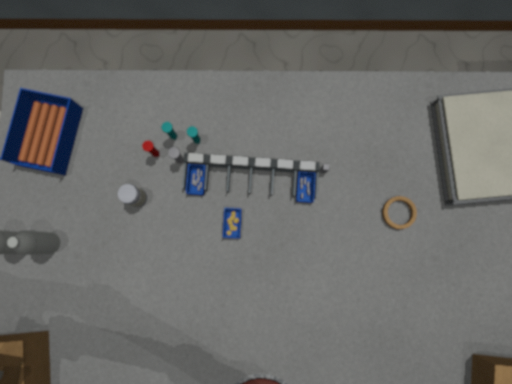

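Scene picture: rack at (195–345, 185–245), with the grey capped post at its right end (340,228), turquoise and red look-alikes behind it, and the loose bin at (302,181). Top picture: the grey post is at the left end (174,153), so counting starts at y=+200, and the bin is at (232,224). I'll enlarge both.

```bash
python3 - <<'E'
import cv2
a=cv2.imread("pics/top0.png")[135:245,165:335];cv2.imwrite("pics/topc.png",cv2.resize(a,None,fx=4.7,fy=4.7,interpolation=cv2.INTER_CUBIC))
a=cv2.imread("pics/scene0.png")[155:255,185:355];cv2.imwrite("pics/scenec.png",cv2.resize(a,None,fx=4.7,fy=4.7,interpolation=cv2.INTER_CUBIC))
E
```

```text
(no output)
```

View pics/topc.png

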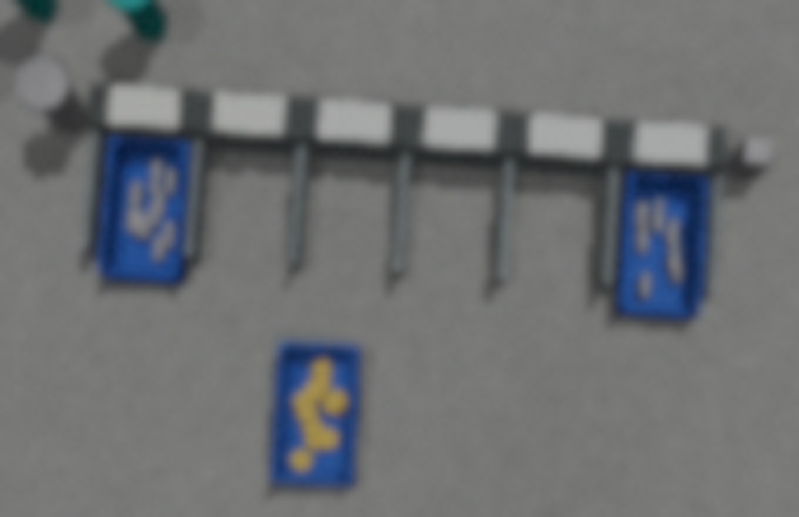

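View pics/scenec.png

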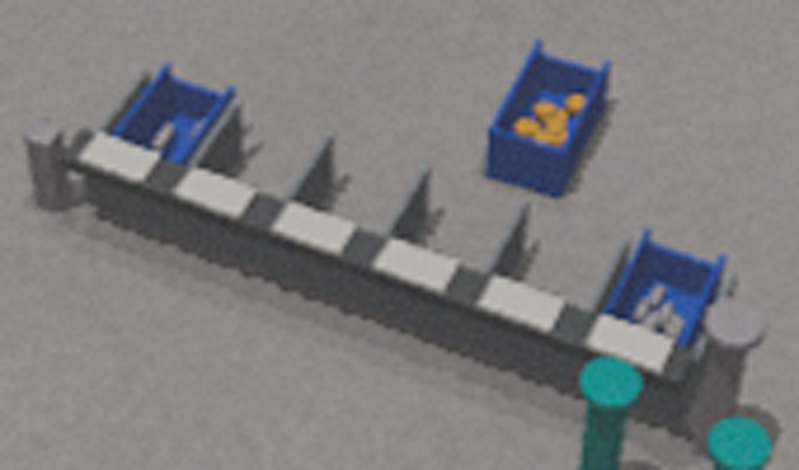

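```bash
cat >h.py <<'E'
import numpy as np,cv2
from cell import cams
C={n:cams.calibration(n) for n in("top","scene")}
P={n:np.array([[c['fx'],0,c['cx']],[0,c['fy'],c['cy']],[0,0,1]])@np.c_[c['R'],c['t']] for n,c in C.items()}
O={"top":(165,135),"scene":(185,155)}
def px(n,p): return (np.array(p,float)+.5)/4.7-.5+O[n]
def tri(a,b):
    X=cv2.triangulatePoints(P["top"],P["scene"],px("top",a).T,px("scene",b).T);return (X[:3]/X[3]).T
def onz(n,p,z):
    c=C[n];out=[]
    for u,v in px(n,p):
        d=c['R'].T@[(u-c['cx'])/c['fx'],(v-c['cy'])/c['fy'],1];o=-c['R'].T@c['t'];out.append(o+d*(z-o[2])/d[2])
    return np.array(out)
E
python3 - <<'E'
from h import *
np.set_printoptions(precision=4,suppress=True)
t=[(144,106),(250,115),(355,121),(460,129),(565,136),(671,143)]
s=[(632,343),(522,303),(419,264),(315,227),(216,193),(119,157)]
T=tri(t,s);print(T);print(onz("top",t,.063)-onz("scene",s,.063))
M=(onz("top",t,.063)+onz("scene",s,.063))/2
for A in(T,M):
    y=np.array([150,90,30,-30,-90,-150])/1000
    k=np.polyfit(y,A,1);print("yaxis",k[0],np.linalg.norm(k[0]),"mid",k[1])
    ya=k[0][:2]/np.linalg.norm(k[0][:2]);xa=np.array([ya[1],-ya[0]]);R0=k[1][:2]-.082*xa
    print("origin",R0,"yaw",np.degrees(np.arctan2(xa[1],xa[0])),"plates",[(R0+.082*xa+v*ya).round(4) for v in y])
b=[(360,347),(354,488),(272,484)];q=[(490,128),(538,45),(608,68)]
B=tri(b,q);print("bin",B)
z=onz("top",[(281,343),(360,347),(354,488),(272,484)],.040);print(z, z.mean(0))
z=onz("scene",[(490,128),(538,45),(608,68),(562,150)],.040);print(z,z.mean(0))
p=tri([(43,84)],[(735,322)]);print("post",p)
fins=onz("top",[(293,272),(396,279),(494,284)],.045);print("finfront",fins)
print("tilt check mid rack",xa)
c=z.mean(0)[:2]-R0;print("bin in rack",c@xa,c@ya)
E
```

```text
[[ 0.6805  0.1806  0.0631]
 [ 0.6759  0.1201  0.0622]
 [ 0.6723  0.0609  0.0635]
 [ 0.6683  0.0006  0.0631]
 [ 0.6648 -0.0592  0.062 ]
 [ 0.6611 -0.1194  0.063 ]]
[[ 0.001  -0.0026 -0.    ]
 [ 0.     -0.0026 -0.    ]
 [ 0.0017 -0.0034 -0.    ]
 [ 0.0008 -0.0023 -0.    ]
 [-0.0003 -0.0024 -0.    ]
 [ 0.0005 -0.0015 -0.    ]]
yaxis [0.064  0.9991 0.0008] 1.0011538908138342 mid [0.6705 0.0306 0.0628]
origin [0.5886 0.0358] yaw -3.663833465453132 plates [array([0.6801, 0.1803]), array([0.6762, 0.1204]), array([0.6724, 0.0605]), array([0.6686, 0.0006]), array([ 0.6647, -0.0592]), array([ 0.6609, -0.1191])]
yaxis [ 0.0633  0.9987 -0.    ] 1.0006576332743438 mid [0.6705 0.0306 0.063 ]
origin [0.5887 0.0358] yaw -3.629304989170778 plates [array([0.68  , 0.1803]), array([0.6762, 0.1204]), array([0.6724, 0.0606]), array([0.6686, 0.0007]), array([ 0.6649, -0.0592]), array([ 0.6611, -0.1191])]
bin [[0.5457 0.0573 0.0405]
 [0.4656 0.06   0.0343]
 [0.4679 0.1056 0.0337]]
[[0.5482 0.1009 0.04  ]
 [0.5462 0.0557 0.04  ]
 [0.466  0.0582 0.04  ]
 [0.4679 0.1048 0.04  ]] [0.5071 0.0799 0.04  ]
[[0.5447 0.0587 0.04  ]
 [0.4707 0.063  0.04  ]
 [0.4739 0.1073 0.04  ]
 [0.5459 0.1024 0.04  ]] [0.5088 0.0828 0.04  ]
post [[0.6835 0.2298 0.1076]]
finfront [[ 0.5885  0.0943  0.045 ]
 [ 0.5849  0.0354  0.045 ]
 [ 0.5824 -0.0206  0.045 ]]
tilt check mid rack [ 0.998  -0.0633]
bin in rack -0.08272694387049323 0.041879371830507384
```

```bash
cat >>h.py <<'E'
from scipy.spatial.transform import Rotation as Ro
def go(x,y,z,yaw=-3.65):
    from cell import telemetry
    s=telemetry.get_state();q=s['ee_rot'];r=Ro.from_quat([*q[1:],q[0]]);m=r.as_matrix()
    w=np.array([-np.cos(np.radians(yaw)),-np.sin(np.radians(yaw))])
    a=np.degrees(np.arctan2(m[0,0]*w[1]-m[1,0]*w[0],m[:2,0]@w))
    print("t",s['time'],"pos",s['tool_pos'].round(4),"F",s['wrist_force'].round(2),"open",round(s['opening'],2))
    d=np.array([x,y,z])-s['tool_pos'];print("tool now mm",(m.T@d*1000).round(1),"roll",round(-a,2),"after roll",((Ro.from_rotvec([0,0,np.radians(a)])*r).as_matrix().T@d*1000).round(1))
E
python3 -c "
from h import *
go(.68,.1805,.335)
O['top']=O['scene']=(0,0)
f=lambda n,p,z:onz(n,(np.array(p)+.5)*4.7-.5,z)
print(f('top',[(45,243),(12,242)],0),f('scene',[(497,220)],0)); print(f('top',[(12,242)],.15),f('top',[(12,242)],.2))"
```

```text
t 0.1 pos [0.1774 0.6246 0.2346] F [ 0.24  0.02 -0.57] open 1.0
tool now mm [-604.8 -290.1  -99.7] roll -12.21 after roll [-529.8 -411.5  -99.4]
[[0.45047019 0.59739657 0.        ]
 [0.45255044 0.68892954 0.        ]] [[ 4.39343606e-01  5.93802052e-01 -1.11022302e-16]]
[[0.45092703 0.60761345 0.15      ]] [[0.4503859  0.58050808 0.2       ]]
```

Emit:
{"fn": "move_arm", "kwargs": {"deltas": [{"tz": -33},{"tz": -33},{"tz": -34},{"roll": -6.1},{"roll": -6.1},{"tx": -29.4,"ty": -22.9},{"tx": -29.4,"ty": -22.9},{"tx": -29.4,"ty": -22.9}], "grip": 0}}

```text
invalid input at $.deltas[0]: expected keys tx, ty, tz, roll
```

Emit:
{"fn": "move_arm", "kwargs": {"deltas": [{"tx": -29.4,"ty": -22.9},{"tx": -29.4,"ty": -22.9},{"tx": -29.4,"ty": -22.9},{"tx": -29.4,"ty": -22.9},{"tx": -29.4,"ty": -22.9},{"tx": -29.4,"ty": -22.9},{"tx": -29.4,"ty": -22.9},{"tx": -29.4,"ty": -22.9}]}}

```text
invalid input at $.deltas[0]: expected keys tx, ty, tz, roll
```

Emit:
{"fn": "move_arm", "kwargs": {"deltas": [{"tx": -29.4,"ty": -22.9},{"tx": -29.4,"ty": -22.9},{"tx": -29.4,"ty": -22.9},{"tx": -29.4,"ty": -22.9},{"tx": -29.4,"ty": -22.9},{"tx": -29.4,"ty": -22.9},{"tx": -29.4,"ty": -22.9},{}]}}

```text
invalid input at $.deltas[0]: expected keys tx, ty, tz, roll
```

```bash
python3 -c "
from h import *
go(.68,.1795,.115)
"
```

```text
t 0.1 pos [0.1774 0.6246 0.2346] F [ 0.24  0.02 -0.57] open 1.0
tool now mm [-605.1 -290.6  120.3] roll -12.21 after roll [-529.9 -411.9  120.6]
```

All keys are required in each row.

Emit:
{"fn": "move_arm", "kwargs": {"deltas": [{"tx": 0,"ty": 0,"tz": -33,"roll": 0},{"tx": 0,"ty": 0,"tz": -33,"roll": 0},{"tx": 0,"ty": 0,"tz": -34,"roll": 0},{"tx": 0,"ty": 0,"tz": 0,"roll": -6.1},{"tx": 0,"ty": 0,"tz": 0,"roll": -6.1},{"tx": -29.4,"ty": -22.9,"tz": 0,"roll": 0},{"tx": -29.4,"ty": -22.9,"tz": 0,"roll": 0},{"tx": -29.4,"ty": -22.9,"tz": 0,"roll": 0}], "grip": 0}}

```text
time: 0.77
tool_pos: [0.2615, 0.5501, 0.3348]
ee_rot: [-0.0, 0.031, 1.0, -0.001]
wrist_force: [1.1, 0.7, 0.2]
opening: 0.475
```

Emit:
{"fn": "move_arm", "kwargs": {"deltas": [{"tx": -29.4,"ty": -22.9,"tz": 0,"roll": 0},{"tx": -29.4,"ty": -22.9,"tz": 0,"roll": 0},{"tx": -29.4,"ty": -22.9,"tz": 0,"roll": 0},{"tx": -29.4,"ty": -22.9,"tz": 0,"roll": 0},{"tx": -29.4,"ty": -22.9,"tz": 0,"roll": 0},{"tx": -29.4,"ty": -22.9,"tz": 0,"roll": 0},{"tx": -29.4,"ty": -22.9,"tz": 0,"roll": 0},{"tx": -29.4,"ty": -22.9,"tz": 0,"roll": 0}]}}

```text
time: 1.43
tool_pos: [0.4851, 0.3516, 0.3352]
ee_rot: [-0.0, 0.032, 0.999, -0.0]
wrist_force: [1.4, 0.2, -0.2]
opening: 0.006
```

Emit:
{"fn": "move_arm", "kwargs": {"deltas": [{"tx": -29.4,"ty": -22.9,"tz": 0,"roll": 0},{"tx": -29.4,"ty": -22.9,"tz": 0,"roll": 0},{"tx": -29.4,"ty": -22.9,"tz": 0,"roll": 0},{"tx": -29.4,"ty": -22.9,"tz": 0,"roll": 0},{"tx": -29.4,"ty": -22.9,"tz": 0,"roll": 0},{"tx": -29.4,"ty": -22.9,"tz": 0,"roll": 0},{"tx": -29.4,"ty": -22.9,"tz": 0,"roll": 0},{"tx": 0,"ty": 0,"tz": 0,"roll": 0}]}}

```text
time: 2.1
tool_pos: [0.6841, 0.1699, 0.3329]
ee_rot: [0.0, 0.038, 0.999, -0.005]
wrist_force: [0.1, -1.3, -0.3]
opening: 0.007
```

```bash
python3 -c "
from h import *
go(.68,.1795,.115)
"
```

```text
t 2.1 pos [0.6841 0.1699 0.3329] F [ 0.09 -1.33 -0.28] open 0.01
tool now mm [  5.1  11.2 217.8] roll -0.73 after roll [  5.   11.3 217.8]
```

Emit:
{"fn": "move_arm", "kwargs": {"deltas": [{"tx": 0,"ty": 0,"tz": 0,"roll": 0},{"tx": 0,"ty": 0,"tz": 35,"roll": 0},{"tx": 0,"ty": 0,"tz": 35,"roll": 0},{"tx": 0,"ty": 0,"tz": 35,"roll": 0},{"tx": 0,"ty": 0,"tz": 35,"roll": 0},{"tx": 0,"ty": 0,"tz": 0,"roll": 0},{"tx": 0,"ty": 0,"tz": 0,"roll": 0},{"tx": 0,"ty": 0,"tz": 0,"roll": 0}]}}

```text
time: 2.77
tool_pos: [0.6802, 0.1817, 0.1981]
ee_rot: [0.002, 0.031, 1.0, 0.001]
wrist_force: [0.9, -0.5, 1.7]
opening: 0.004
```

```bash
python3 -c "
from h import *
go(.68,.1795,.115)
import cv2
a=cams.grab_frame('scene')[125:255,155:395];cv2.imwrite('pics/s1.png',cv2.resize(a,None,fx=3.3,fy=3.3,interpolation=cv2.INTER_CUBIC))
"
```

```text
t 2.7667 pos [0.6802 0.1817 0.1981] F [ 0.93 -0.51  1.68] open 0.0
tool now mm [ 0.3 -2.3 83.1] roll 0.08 after roll [ 0.3 -2.3 83.1]
```

View pics/s1.png

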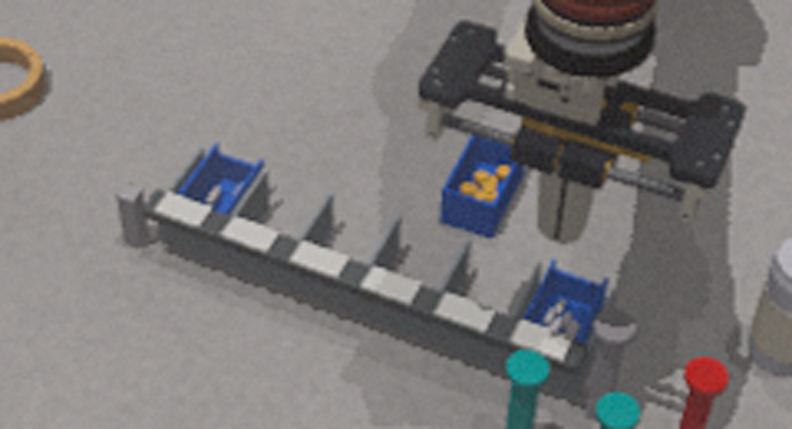

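Fingers are shut above plate a (tips near (563,240) in the crop) and clear of the capped post. Now descending.

Emit:
{"fn": "move_arm", "kwargs": {"deltas": [{"tx": 0,"ty": -1,"tz": 30,"roll": 0},{"tx": 0,"ty": -1,"tz": 30,"roll": 0},{"tx": 0,"ty": 0,"tz": 25,"roll": 0},{"tx": 0,"ty": 0,"tz": 15,"roll": 0},{"tx": 0,"ty": 0,"tz": 10,"roll": 0},{"tx": 0,"ty": 0,"tz": 0,"roll": 0},{"tx": 0,"ty": 0,"tz": 0,"roll": 0},{"tx": 0,"ty": 0,"tz": 0,"roll": 0}]}}

```text
time: 3.48
tool_pos: [0.681, 0.1787, 0.0882]
ee_rot: [0.002, 0.032, 0.999, 0.001]
wrist_force: [0.4, 0.2, 0.4]
opening: 0.004
```

```bash
python3 -c "
from h import *
go(.68,.1795,.080)
"
```

```text
t 3.4833 pos [0.681  0.1787 0.0882] F [0.37 0.22 0.38] open 0.0
tool now mm [1.1 0.8 8.2] roll -0.0 after roll [1.1 0.8 8.2]
```

Emit:
{"fn": "move_arm", "kwargs": {"deltas": [{"tx": 0,"ty": 0,"tz": 3,"roll": 0},{"tx": 0,"ty": 0,"tz": 2,"roll": 0},{"tx": 0,"ty": 0,"tz": 2,"roll": 0},{"tx": 0,"ty": 0,"tz": 1,"roll": 0},{"tx": 0,"ty": 0,"tz": 1,"roll": 0},{"tx": 0,"ty": 0,"tz": 1,"roll": 0},{"tx": 0,"ty": 0,"tz": 0,"roll": 0},{"tx": 0,"ty": 0,"tz": 0,"roll": 0}]}}

```text
time: 4.15
tool_pos: [0.6799, 0.1783, 0.0804]
ee_rot: [0.001, 0.032, 0.999, 0.0]
wrist_force: [-5.2, -1.1, 17.0]
opening: 0.005
```

Firm contact (17 N). Lift, shift 60 mm along the rail, and tap plate b.

Emit:
{"fn": "move_arm", "kwargs": {"deltas": [{"tx": 0,"ty": 0,"tz": -14,"roll": 0},{"tx": 0,"ty": -20,"tz": 0,"roll": 0},{"tx": 0,"ty": -20,"tz": 0,"roll": 0},{"tx": 0,"ty": -20,"tz": 0,"roll": 0},{"tx": 0,"ty": 0,"tz": 0,"roll": 0},{"tx": 0,"ty": 0,"tz": 0,"roll": 0},{"tx": 0,"ty": 0,"tz": 0,"roll": 0},{"tx": 0,"ty": 0,"tz": 0,"roll": 0}]}}

```text
time: 4.82
tool_pos: [0.6753, 0.1208, 0.0896]
ee_rot: [-0.0, 0.031, 1.0, 0.001]
wrist_force: [-0.4, -0.1, -0.6]
opening: -0.001
```

```bash
python3 -c "
from h import *
go(.6762,.1204,.080)
"
```

```text
t 4.8167 pos [0.6753 0.1208 0.0896] F [-0.42 -0.08 -0.64] open -0.0
tool now mm [-0.9 -0.4  9.6] roll 0.13 after roll [-0.9 -0.4  9.6]
```

Emit:
{"fn": "move_arm", "kwargs": {"deltas": [{"tx": 0,"ty": 0,"tz": 4,"roll": 0},{"tx": 0,"ty": 0,"tz": 3,"roll": 0},{"tx": 0,"ty": 0,"tz": 2,"roll": 0},{"tx": 0,"ty": 0,"tz": 1,"roll": 0},{"tx": 0,"ty": 0,"tz": 1,"roll": 0},{"tx": 0,"ty": 0,"tz": 1,"roll": 0},{"tx": 0,"ty": 0,"tz": 0,"roll": 0},{"tx": 0,"ty": 0,"tz": 0,"roll": 0}]}}

```text
time: 5.48
tool_pos: [0.6751, 0.1194, 0.0804]
ee_rot: [-0.0, 0.032, 1.0, 0.001]
wrist_force: [-5.1, -0.9, 12.8]
opening: 0.004
```

Emit:
{"fn": "move_arm", "kwargs": {"deltas": [{"tx": 0,"ty": 0,"tz": -12,"roll": 0},{"tx": 0,"ty": -20,"tz": 0,"roll": 0},{"tx": 0,"ty": -20,"tz": 0,"roll": 0},{"tx": 0,"ty": -20,"tz": 0,"roll": 0},{"tx": 0,"ty": 0,"tz": 0,"roll": 0},{"tx": 0,"ty": 0,"tz": 0,"roll": 0},{"tx": 0,"ty": 0,"tz": 0,"roll": 0},{"tx": 0,"ty": 0,"tz": 0,"roll": 0}]}}

```text
time: 6.15
tool_pos: [0.6716, 0.061, 0.0895]
ee_rot: [-0.0, 0.031, 1.0, 0.001]
wrist_force: [-0.1, 0.6, 0.5]
opening: 0.003
```

```bash
python3 -c "
from h import *
go(.6724,.0606,.080)
"
```

```text
t 6.15 pos [0.6716 0.061  0.0895] F [-0.13  0.63  0.53] open 0.0
tool now mm [-0.8 -0.4  9.5] roll 0.14 after roll [-0.8 -0.4  9.5]
```

Emit:
{"fn": "move_arm", "kwargs": {"deltas": [{"tx": 0,"ty": 0,"tz": 4,"roll": 0},{"tx": 0,"ty": 0,"tz": 3,"roll": 0},{"tx": 0,"ty": 0,"tz": 2,"roll": 0},{"tx": 0,"ty": 0,"tz": 1,"roll": 0},{"tx": 0,"ty": 0,"tz": 1,"roll": 0},{"tx": 0,"ty": 0,"tz": 1,"roll": 0},{"tx": 0,"ty": 0,"tz": 0,"roll": 0},{"tx": 0,"ty": 0,"tz": 0,"roll": 0}]}}

```text
time: 6.82
tool_pos: [0.6713, 0.0595, 0.0804]
ee_rot: [-0.0, 0.032, 1.0, 0.001]
wrist_force: [-5.1, 0.7, 13.6]
opening: 0.006
```

All three plates touched. Now lift and go above the bin, opening the fingers to straddle it. I'll nudge it sideways with one finger, without gripping.

```bash
cat >>h.py <<'E'
R0=np.array([.5887,.0358]);xa=np.array([.998,-.0635]);ya=np.array([.0635,.998])
def gor(x,y,z): go(*(R0+x*xa+y*ya),z)
def where():
    from cell import telemetry
    d=telemetry.get_state()['tool_pos'][:2]-R0;print("rack xy",d@xa,d@ya)
E
python3 -c "
from h import *
gor(-.083,.040,.18)
"
```

```text
t 6.8167 pos [0.6713 0.0595 0.0804] F [-5.08  0.69 13.64] open 0.01
tool now mm [164.   11.3 -99.5] roll 0.04 after roll [164.   11.2 -99.5]
```

Emit:
{"fn": "move_arm", "kwargs": {"deltas": [{"tx": 0,"ty": 0,"tz": -34,"roll": 0},{"tx": 0,"ty": 0,"tz": -34,"roll": 0},{"tx": 0,"ty": 0,"tz": -34,"roll": 0},{"tx": 33,"ty": 2,"tz": 0,"roll": 0},{"tx": 33,"ty": 2,"tz": 0,"roll": 0},{"tx": 33,"ty": 2,"tz": 0,"roll": 0},{"tx": 33,"ty": 2,"tz": 0,"roll": 0},{"tx": 32,"ty": 3,"tz": 0,"roll": 0}]}}

```text
time: 7.48
tool_pos: [0.5068, 0.08, 0.1796]
ee_rot: [-0.0, 0.032, 0.999, -0.0]
wrist_force: [-0.2, 0.4, 0.4]
opening: 0.006
```

Emit:
{"fn": "move_arm", "kwargs": {"deltas": [{"tx": 0,"ty": 0,"tz": 0,"roll": 0},{"tx": 0,"ty": 0,"tz": 0,"roll": 0},{"tx": 0,"ty": 0,"tz": 0,"roll": 0},{"tx": 0,"ty": 0,"tz": 0,"roll": 0},{"tx": 0,"ty": 0,"tz": 0,"roll": 0},{"tx": 0,"ty": 0,"tz": 0,"roll": 0},{"tx": 0,"ty": 0,"tz": 0,"roll": 0},{"tx": 0,"ty": 0,"tz": 0,"roll": 0}], "grip": 1}}

```text
time: 8.15
tool_pos: [0.509, 0.0797, 0.1795]
ee_rot: [-0.0, 0.032, 0.999, -0.0]
wrist_force: [0.2, 0.2, -0.9]
opening: 0.53
```

```bash
python3 -c "
from h import *
gor(-.083,.040,.027);where()
import cv2
a=cams.grab_frame('scene')[95:245,205:395];cv2.imwrite('pics/s2.png',cv2.resize(a,None,fx=4,fy=4,interpolation=cv2.INTER_CUBIC))
"
```

```text
t 8.15 pos [0.509  0.0797 0.1795] F [ 0.24  0.16 -0.93] open 0.53
tool now mm [  0.7   1.3 152.5] roll -0.03 after roll [  0.7   1.3 152.5]
rack xy -0.08229234358301102 0.03871972011213401
```

View pics/s2.png

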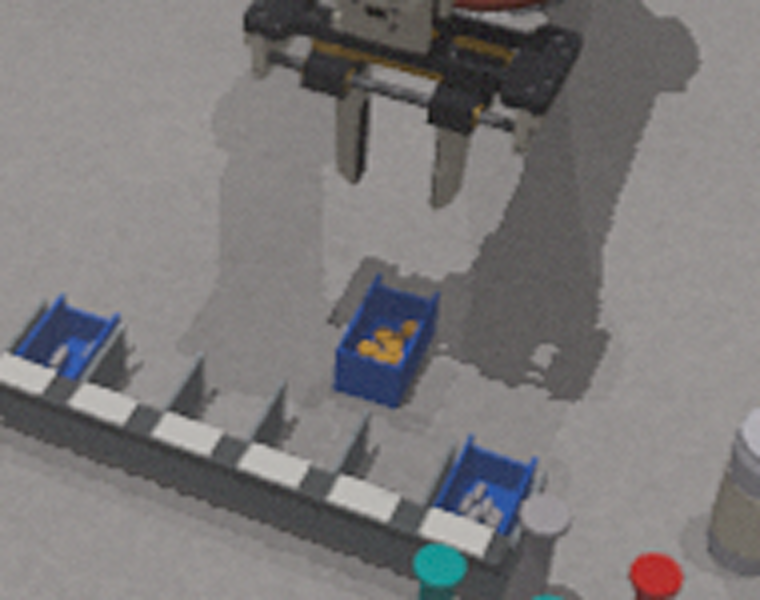

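Bin unmoved at (387,340) in the crop, with the fingers opening symmetrically above it. Descend straddling.

Emit:
{"fn": "move_arm", "kwargs": {"deltas": [{"tx": 0,"ty": 0,"tz": 0,"roll": 0},{"tx": 0,"ty": 0,"tz": 0,"roll": 0},{"tx": 0,"ty": 0,"tz": 0,"roll": 0},{"tx": 0,"ty": 0,"tz": 0,"roll": 0},{"tx": 0,"ty": 0,"tz": 20,"roll": 0},{"tx": 0,"ty": 0,"tz": 20,"roll": 0},{"tx": 0,"ty": 0,"tz": 20,"roll": 0},{"tx": 0,"ty": 0,"tz": 0,"roll": 0}], "grip": 1}}

```text
time: 8.87
tool_pos: [0.5062, 0.0794, 0.1167]
ee_rot: [-0.003, 0.032, 0.999, -0.001]
wrist_force: [-0.4, -0.3, -0.3]
opening: 0.998
```

Emit:
{"fn": "move_arm", "kwargs": {"deltas": [{"tx": 0,"ty": 0,"tz": 20,"roll": 0},{"tx": 0,"ty": 0,"tz": 20,"roll": 0},{"tx": 0,"ty": 0,"tz": 20,"roll": 0},{"tx": 0,"ty": 0,"tz": 20,"roll": 0},{"tx": 0,"ty": 0,"tz": 10,"roll": 0},{"tx": 0,"ty": 0,"tz": 0,"roll": 0},{"tx": 0,"ty": 0,"tz": 0,"roll": 0},{"tx": 0,"ty": 0,"tz": 0,"roll": 0}]}}

```text
time: 9.53
tool_pos: [0.5097, 0.0799, 0.0308]
ee_rot: [0.001, 0.032, 0.999, 0.0]
wrist_force: [-0.7, 0.2, 0.2]
opening: 1.001
```

```bash
python3 -c "
from h import *
gor(-.083,.0065,.027);where()
"
```

```text
t 9.5333 pos [0.5097 0.0799 0.0308] F [-0.67  0.15  0.18] open 1.0
tool now mm [  1.3 -32.5   3.8] roll -0.01 after roll [  1.3 -32.5   3.8]
rack xy -0.08169189320552325 0.039039487782012106
```

Emit:
{"fn": "move_arm", "kwargs": {"deltas": [{"tx": 1,"ty": -8,"tz": 2,"roll": 0},{"tx": 0,"ty": -7,"tz": 0,"roll": 0},{"tx": 0,"ty": -4,"tz": 0,"roll": 0},{"tx": 0,"ty": -3,"tz": 0,"roll": 0},{"tx": 0,"ty": -3,"tz": 0,"roll": 0},{"tx": 0,"ty": -3,"tz": 0,"roll": 0},{"tx": 0,"ty": -3,"tz": 0,"roll": 0},{"tx": 0,"ty": -1,"tz": 0,"roll": 0}]}}

```text
time: 10.2
tool_pos: [0.5058, 0.0477, 0.0278]
ee_rot: [0.0, 0.032, 0.999, 0.0]
wrist_force: [0.8, 2.8, 0.3]
opening: 1.001
```

Emit:
{"fn": "move_arm", "kwargs": {"deltas": [{"tx": 0,"ty": 0,"tz": 0,"roll": 0},{"tx": 0,"ty": 0,"tz": 0,"roll": 0},{"tx": 0,"ty": 10,"tz": 0,"roll": 0},{"tx": 0,"ty": 10,"tz": 0,"roll": 0},{"tx": 0,"ty": 3,"tz": 0,"roll": 0},{"tx": 0,"ty": 0,"tz": -40,"roll": 0},{"tx": 0,"ty": 0,"tz": -40,"roll": 0},{"tx": 0,"ty": 0,"tz": -40,"roll": 0}]}}

```text
time: 10.87
tool_pos: [0.5061, 0.0718, 0.1481]
ee_rot: [-0.002, 0.031, 1.0, -0.0]
wrist_force: [1.5, -0.4, -1.0]
opening: 0.998
```

```bash
python3 -c "
from h import *
gor(-.155,.030,.12);where()
import cv2
a=cams.grab_frame('scene')[145:245,225:355];cv2.imwrite('pics/s3.png',cv2.resize(a,None,fx=6,fy=6,interpolation=cv2.INTER_CUBIC))
"
```

```text
t 10.8667 pos [0.5061 0.0718 0.1481] F [ 1.49 -0.43 -0.95] open 1.0
tool now mm [70.2 -0.5 28.3] roll 0.09 after roll [70.2 -0.7 28.3]
rack xy -0.08468957605284459 0.030666747085288205
```

View pics/s3.png

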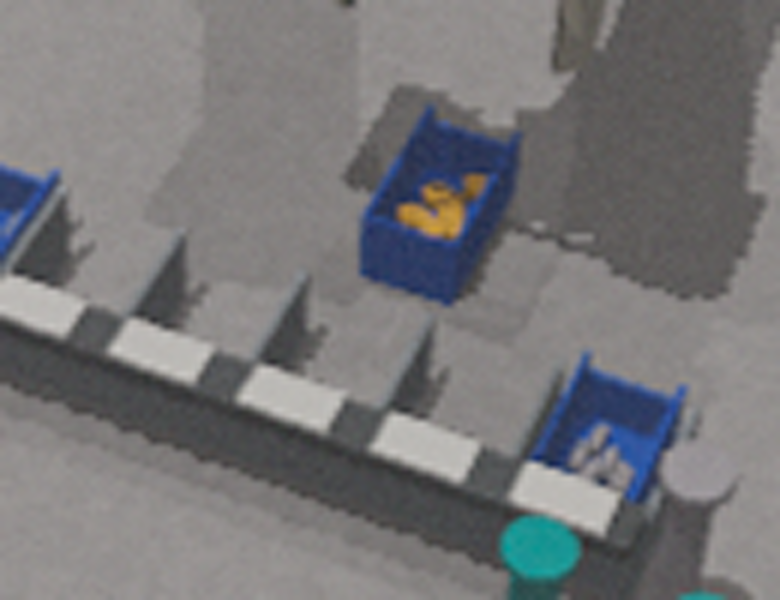

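```bash
python3 -c "
from h import *
p=np.array([(362,222),(448,242),(518,132),(430,107)],float)
p=(p+.5)/6-.5+np.array([225,145]); p=(p-O['scene']+.5)*4.7-.5
W=onz('scene',p,.04)[:,:2]-[.0,.0013]-R0
print(np.c_[W@xa,W@ya],W.mean(0)@xa,W.mean(0)@ya)
f=np.array([(430,320),(303,278),(180,235)],float);f=(f+.5)/6-.5+np.array([225,145]);f=(f-O['scene']+.5)*4.7-.5
W=onz('scene',f,.045)[:,:2]-[.0,.0013]-R0
print(np.c_[W@xa,W@ya])
"
```

```text
[[-0.04161772  0.0088037 ]
 [-0.04669323  0.04833738]
 [-0.12454373  0.05166241]
 [-0.12254951  0.00851466]] -0.0838510477764539 0.029329537362171754
[[ 0.00337379  0.05996842]
 [ 0.00449561  0.00034993]
 [ 0.00435111 -0.05973271]]
```

Bin is now aligned with the third gap (rack y≈29 mm, nearly parallel). Go in front of its low wall.

Emit:
{"fn": "move_arm", "kwargs": {"deltas": [{"tx": 25,"ty": 0,"tz": 0,"roll": 0},{"tx": 25,"ty": 0,"tz": 0,"roll": 0},{"tx": 18,"ty": -1,"tz": 0,"roll": 0},{"tx": 0,"ty": 0,"tz": 0,"roll": 0},{"tx": 0,"ty": 0,"tz": 0,"roll": 0},{"tx": 0,"ty": 0,"tz": 0,"roll": 0},{"tx": 0,"ty": 0,"tz": 0,"roll": 0},{"tx": 0,"ty": 0,"tz": 0,"roll": 0}], "grip": 0.1}}

```text
time: 11.58
tool_pos: [0.4403, 0.0743, 0.1475]
ee_rot: [0.0, 0.032, 0.999, 0.0]
wrist_force: [-0.1, -0.0, -0.1]
opening: 0.478
```

Emit:
{"fn": "move_arm", "kwargs": {"deltas": [{"tx": 0,"ty": 0,"tz": 0,"roll": 0},{"tx": 0,"ty": 0,"tz": 0,"roll": 0},{"tx": 0,"ty": 0,"tz": 25,"roll": 0},{"tx": 0,"ty": 0,"tz": 25,"roll": 0},{"tx": 0,"ty": 0,"tz": 25,"roll": 0},{"tx": 0,"ty": 0,"tz": 0,"roll": 0},{"tx": 0,"ty": 0,"tz": 0,"roll": 0},{"tx": 0,"ty": 0,"tz": 0,"roll": 0}]}}

```text
time: 12.25
tool_pos: [0.4399, 0.0743, 0.0734]
ee_rot: [0.001, 0.032, 0.999, 0.0]
wrist_force: [0.4, 1.3, -0.5]
opening: 0.101
```

```bash
python3 -c "
from h import *
gor(-.15,.030,.026);where()
"
```

```text
t 12.25 pos [0.4399 0.0743 0.0734] F [ 0.41  1.29 -0.53] open 0.1
tool now mm [-0.9  1.  47.4] roll -0.02 after roll [-0.9  1.  47.4]
rack xy -0.15096400683224623 0.028966057538276906
```

Emit:
{"fn": "move_arm", "kwargs": {"deltas": [{"tx": 0,"ty": 1,"tz": 20,"roll": 0},{"tx": 0,"ty": 0,"tz": 17,"roll": 0},{"tx": 0,"ty": 0,"tz": 10,"roll": 0},{"tx": 0,"ty": 0,"tz": 0,"roll": 0},{"tx": -6,"ty": 0,"tz": 0,"roll": 0},{"tx": -6,"ty": 0,"tz": 0,"roll": 0},{"tx": -6,"ty": 0,"tz": 0,"roll": 0},{"tx": -6,"ty": 0,"tz": 0,"roll": 0}]}}

```text
time: 12.92
tool_pos: [0.464, 0.0737, 0.0266]
ee_rot: [0.0, 0.032, 0.999, 0.0]
wrist_force: [-1.2, 0.4, 1.9]
opening: 0.099
```

Emit:
{"fn": "move_arm", "kwargs": {"deltas": [{"tx": -5,"ty": 0,"tz": 0,"roll": 0},{"tx": -5,"ty": 0,"tz": 0,"roll": 0},{"tx": -5,"ty": 0,"tz": 0,"roll": 0},{"tx": -5,"ty": 0,"tz": 0,"roll": 0},{"tx": -5,"ty": 0,"tz": 0,"roll": 0},{"tx": -5,"ty": 0,"tz": 0,"roll": 0},{"tx": -3,"ty": 0,"tz": 0,"roll": 0},{"tx": 0,"ty": 0,"tz": 0,"roll": 0}]}}

```text
time: 13.58
tool_pos: [0.4976, 0.0715, 0.0256]
ee_rot: [0.001, 0.032, 0.999, 0.0]
wrist_force: [0.0, -0.0, 0.9]
opening: 0.101
```

```bash
python3 -c "
from h import *
gor(-.02,.030,.026);where()
import cv2
a=cams.grab_frame('scene')[145:245,225:355];cv2.imwrite('pics/s4.png',cv2.resize(a,None,fx=6,fy=6,interpolation=cv2.INTER_CUBIC))
"
```

```text
t 13.5833 pos [0.4976 0.0715 0.0256] F [ 0.01 -0.    0.86] open 0.1
tool now mm [-73.1   0.2  -0.2] roll -0.03 after roll [-73.1   0.1  -0.2]
rack xy -0.09314361442189828 0.02987011613093178
```

View pics/s4.png

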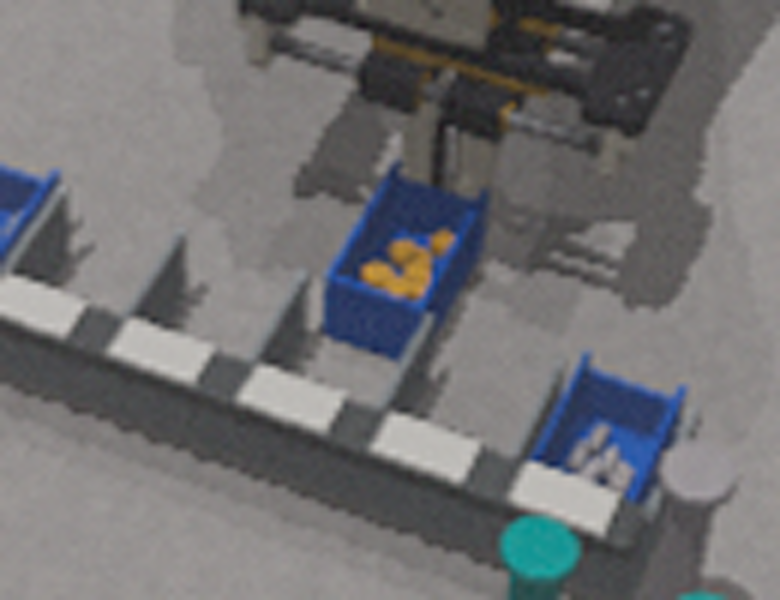

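The bin is straight and its far wall is entering the third gap, between the fins at (303,278) and (430,320). Keep pushing.

Emit:
{"fn": "move_arm", "kwargs": {"deltas": [{"tx": -6,"ty": 0,"tz": 0,"roll": 0},{"tx": -6,"ty": 0,"tz": 0,"roll": 0},{"tx": -6,"ty": 0,"tz": 0,"roll": 0},{"tx": -6,"ty": 0,"tz": 0,"roll": 0},{"tx": -6,"ty": 0,"tz": 0,"roll": 0},{"tx": -6,"ty": 0,"tz": 0,"roll": 0},{"tx": -6,"ty": 0,"tz": 0,"roll": 0},{"tx": -6,"ty": 0,"tz": 0,"roll": 0}]}}

```text
time: 14.3
tool_pos: [0.5446, 0.0685, 0.0256]
ee_rot: [-0.0, 0.032, 0.999, -0.0]
wrist_force: [-0.7, -0.6, -1.4]
opening: 0.1
```

Emit:
{"fn": "move_arm", "kwargs": {"deltas": [{"tx": -3,"ty": 0,"tz": 0,"roll": 0},{"tx": -3,"ty": 0,"tz": 0,"roll": 0},{"tx": -3,"ty": 0,"tz": 0,"roll": 0},{"tx": -3,"ty": 0,"tz": 0,"roll": 0},{"tx": -3,"ty": 0,"tz": 0,"roll": 0},{"tx": -3,"ty": 0,"tz": 0,"roll": 0},{"tx": -2,"ty": 0,"tz": 0,"roll": 0},{"tx": 0,"ty": 0,"tz": 0,"roll": 0}]}}

```text
time: 14.97
tool_pos: [0.5649, 0.0672, 0.0257]
ee_rot: [0.001, 0.032, 0.999, 0.0]
wrist_force: [0.3, -0.2, 0.1]
opening: 0.103
```

```bash
python3 -c "
from h import *
gor(-.0175,.030,.026);where()
"
```

```text
t 14.9667 pos [0.5649 0.0672 0.0257] F [ 0.26 -0.24  0.07] open 0.1
tool now mm [-8.3  0.2 -0.3] roll -0.02 after roll [-8.3  0.2 -0.3]
rack xy -0.025760114478640305 0.029790023364257075
```

Emit:
{"fn": "move_arm", "kwargs": {"deltas": [{"tx": -2,"ty": 0,"tz": 0,"roll": 0},{"tx": -2,"ty": 0,"tz": 0,"roll": 0},{"tx": -1,"ty": 0,"tz": 0,"roll": 0},{"tx": -1,"ty": 0,"tz": 0,"roll": 0},{"tx": -1,"ty": 0,"tz": 0,"roll": 0},{"tx": -1,"ty": 0,"tz": 0,"roll": 0},{"tx": 0,"ty": 0,"tz": 0,"roll": 0},{"tx": 0,"ty": 0,"tz": 0,"roll": 0}]}}

```text
time: 15.63
tool_pos: [0.5715, 0.0668, 0.0256]
ee_rot: [-0.001, 0.032, 0.999, -0.0]
wrist_force: [-3.9, -0.5, 1.8]
opening: 0.102
```

Emit:
{"fn": "move_arm", "kwargs": {"deltas": [{"tx": -1,"ty": 0,"tz": 0,"roll": 0},{"tx": 0,"ty": 0,"tz": 0,"roll": 0},{"tx": -1,"ty": 0,"tz": 0,"roll": 0},{"tx": 0,"ty": 0,"tz": 0,"roll": 0},{"tx": -1,"ty": 0,"tz": 0,"roll": 0},{"tx": 0,"ty": 0,"tz": 0,"roll": 0},{"tx": 0,"ty": 0,"tz": 0,"roll": 0},{"tx": 0,"ty": 0,"tz": 0,"roll": 0}]}}

```text
time: 16.3
tool_pos: [0.5715, 0.0668, 0.0253]
ee_rot: [-0.004, 0.032, 0.999, -0.0]
wrist_force: [-7.8, 0.9, 5.8]
opening: 0.099
```

Force is up to 7.8 N with no further advance, so the bin is against the back. Retreat and rise clear.

Emit:
{"fn": "move_arm", "kwargs": {"deltas": [{"tx": 5,"ty": 0,"tz": 0,"roll": 0},{"tx": 10,"ty": 0,"tz": 0,"roll": 0},{"tx": 15,"ty": 0,"tz": 0,"roll": 0},{"tx": 20,"ty": 0,"tz": 0,"roll": 0},{"tx": 20,"ty": 0,"tz": 0,"roll": 0},{"tx": 20,"ty": 0,"tz": 0,"roll": 0},{"tx": 10,"ty": 0,"tz": 0,"roll": 0},{"tx": 0,"ty": 0,"tz": 0,"roll": 0}]}}

```text
time: 16.97
tool_pos: [0.4742, 0.0731, 0.0258]
ee_rot: [0.0, 0.031, 1.0, 0.0]
wrist_force: [0.1, -0.5, 0.2]
opening: 0.098
```

Emit:
{"fn": "move_arm", "kwargs": {"deltas": [{"tx": 0,"ty": 0,"tz": -30,"roll": 0},{"tx": 0,"ty": 0,"tz": -35,"roll": 0},{"tx": 0,"ty": 0,"tz": -35,"roll": 0},{"tx": 0,"ty": 0,"tz": -35,"roll": 0},{"tx": 0,"ty": 0,"tz": -30,"roll": 0},{"tx": 0,"ty": 0,"tz": 0,"roll": 0},{"tx": 0,"ty": 0,"tz": 0,"roll": 0},{"tx": 0,"ty": 0,"tz": 0,"roll": 0}]}}

```text
time: 17.63
tool_pos: [0.4761, 0.0728, 0.1905]
ee_rot: [0.001, 0.032, 0.999, 0.0]
wrist_force: [-0.0, 0.3, 0.3]
opening: 0.102
```

```bash
python3 -c "
from h import *
where()
import cv2
a=cams.grab_frame('scene')[145:245,225:355];cv2.imwrite('pics/s5.png',cv2.resize(a,None,fx=6,fy=6,interpolation=cv2.INTER_CUBIC))
"
```

```text
rack xy -0.11474613981489795 0.029725116560404365
```

View pics/s5.png

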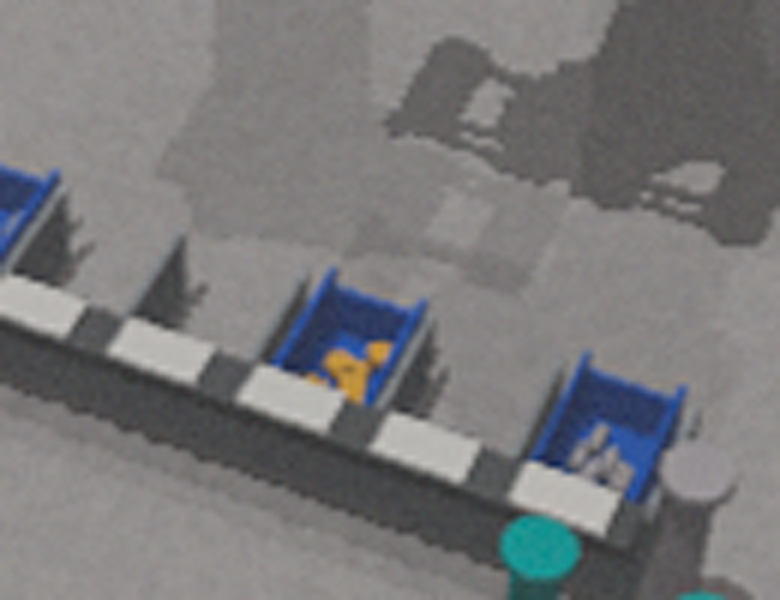

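```bash
python3 -c "
from h import *
def r(p,z):
    p=(np.array(p,float)+.5)/6-.5+np.array([225,145]); p=(p-O['scene']+.5)*4.7-.5
    W=onz('scene',p,z)[:,:2]-[.0,.0013]-R0;print(np.c_[W@xa,W@ya].round(4))
r([(333,270),(425,300),(586,355),(683,390)],.04)
r([(290,397),(425,447),(565,497)],.063)
"
```

```text
[[-0.0096  0.0087]
 [-0.0105  0.0522]
 [-0.0108  0.1266]
 [-0.01    0.1705]]
[[0.0816 0.0287]
 [0.0821 0.0891]
 [0.0818 0.1494]]
```

The bin's low wall is at rack x ≈ -10 mm, level with the home end bin. It is centred at y≈30 mm and parallel, and the arm is clear.

```bash
python3 -c "
from cell import job
print(job.finish_job())"
```

```text
the job is handed in; nothing more can be done
None
```

The blue bin is home in the third gap from the tall capped post, and the job is handed in; the hand-in reports no verdict.

- **Counting:** the grey capped post stands at the rack's +y (left) end. I tapped plates a, b and c in that order with the shut fingertips, at about 17, 13 and 14 N. I went to no plate beyond c.
- **Pushing:** I nudged the bin about 10 mm sideways with one finger, without gripping it. I then pushed its low wall straight into the gap until it stopped against the back, where the force rose to 7.8 N with no further travel.
- **Last checks:** in the final picture the low wall is at rack x ≈ -10 mm, the same as the end bin already home. The bin's middle is at y ≈ 30 mm and it lies parallel to the rack. The end bin in view stands home, and the arm is clear at a height of 0.19 m with no force on it. The clock read about 17.6 s.
- **Less certain:** the two cameras differed by about 2.5 mm along the rack, and I split the difference. I did not re-photograph the tin and tape roll at the end, but the arm stayed away from them.

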